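# Close up the autosampler and start the run

### The arm

A 6-joint arm with a two-finger parallel gripper is mounted at the origin on the work surface. World frame = base frame: x ahead of the robot, y to its left, z up, the work surface at z = 0. Lengths are in mm, angles in rad, forces in N, time in s.
With the tool pointing down it reaches from about 400 to 925 mm from the base axis. Payload 12.5 kg.
Tool frame: the origin (TCP) lies at the very end of the fingers, on their centre line; the grasp point (between the pads) lies env.grip_point_offset behind it (env.grip_point_offset is the distance from the TCP to the grasp point, in mm); y points along the fingers, z is the direction in which the jaws open and shut, and the axes are right-handed (so a half turn about y gives the same grasp; the last joint's range is limited). The gripper opens to 95 mm and grips with 3 to 60 N. Pads are 20 mm wide; open, the fingers measure 119 mm over their backs; the gripper's body (75 mm by 180 mm) begins 59 mm behind the grasp point.
Start: joints at [1.039, 0.491, 1.559, -0, 1.092, -0.106], TCP at [258.142, 569.218, 214.661] pointing down, gripper open.
Joint ranges: [-3.1, 3.1], [-0.84, 2.19], [0.05, 2.79], [-1.13, 4.28], [0.06, 2.93], [-2.69, 2.69]. Speed limits (rad/s): [2.22, 2.22, 2.79, 3.14, 3.14, 3.14].

### API

Orientations are given as [roll, pitch, yaw] about the fixed x, y, z axes, in that order (R = Rz(yaw) Ry(pitch) Rx(roll)).
In Python, from cell import readout, read_camera, env, nets gives the robot as it stands.
- The arm moves only by the tool apply_moves, never from a script. Its argument "increments" is a list of rows, each a list of 3 entries, a list of its own where there are three numbers: the shift along the tool's x, y, z in cm, then the turn, a rotation vector about the tool's x, y, z in degrees, then the finger opening in cm, from 0 to 9.51. A call has exactly 5 rows; each row shifts and turns the pose as measured when the row begins, along the tool's axes as they then stand; what a row does not reach is not made up. A row lasts 1/8 s, in which the tool goes at most 62.5 mm and 10.7 degrees, less where a joint would pass 70% of its speed; a pose out of reach is approached as far as the arm can. A call with a gripper value outside its range is refused whole. The fingers move at their own pace and stop on an object; the grip force is fixed at half the most. Time passes only in rows, so rows that do not move let the fingers close, or fill a call up. It gives the time, the measured TCP pose, the force and the opening at its end, in the units of the state.
- readout.state(): the state, without advancing time (a new reading comes with each control period).
- read_camera(name): name is "scene" or "side" or "wrist"; returns a dict with "img" (420x560x3 uint8, red, green, blue), "vfov" (degrees; the focal length in pixels is half the picture's height over the tangent of half this angle, whatever the lens; pixels are square), "cx", "cy" (the principal point, pixels), "rvec" (rotation vector, rad) and "tvec" (3), from world to camera coordinates, as OpenCV has them; the wrist camera has in their place "mount" (4x4, takes a point from camera to tool coordinates, whose origin is the TCP and whose axes are the tool frame's). Camera axes: x right, y down, z forward; pixel columns grow to the right and rows downward; lengths in mm; the calibration is good to about 2 mm. A picture is of the moment at which its call begins: read the wrist's pose just before it. There is no depth.
- env.job_done(): hands the job in, once; it reports no verdict.
Trained networks look in a picture, given as the dict that the camera call returned (one of the last four; its "shot" number tells which), for a name from the list of things; names that differ only in an ending like _2 or _b are one class to them, and where a whole thing is asked for, a point or a joint stands for the part that bears it (a point fixed in the world has none). Each returns a list of dicts, best first, with "confidence" (0 to 1); they miss things now and then, are a little off and sometimes report something else, mostly with a low value. They report only what shows in the picture. A call takes as long as a camera call. They do not tell look-alikes from the thing itself.
- nets.look_for(picture, thing): "point" ([x, y, z] in mm, in the coordinates of the camera as it stood for that picture, good to about 4 mm: the middle of the surface that is visible of it).
- nets.mark_of(picture, thing): "point" ([x, y, z] in mm, in the coordinates of the camera as it stood for that picture, good to about 4 mm: a listed point, or the origin of a listed thing).
The state is a dict: "t": time; "joints": joint angles; "qvel": joint speeds; "tau": joint torques, N m; "eef_pos": TCP position; "tcp_rot": TCP orientation; "ft_force": force on the tool from outside, world axes, zero at the start; "moment": the same for the moment, N m; "opening": opening from 0.0 (shut) to 1.0 (fully open).
Only numpy, scipy, OpenCV 4.12 (cv2) and the standard library are available. Lean on these libraries where they do the work, as an engineer would, in place of code of your own. Each camera call takes 0.05 s, during which the arm holds its last target. There are 200 camera calls.

### The job

Get the autosampler on the lab bench ready and start it, using only pushes of the fingertips: first push the pulled-out sample tray fully home along its channel without slamming it, then slide the smoked cover all the way shut over the tray by pushing its upright rib, and last press the round start key on the pod right down and let it come back up. Do not pick up or tip the tray, do not press the key before the tray is home and the cover shut, and leave the bottle, jar and cup around the machine where they stand.

Things in the scene. Friction and masses are not known exactly. Their poses are not given: they have to be found in the camera images.
- sampler: Low grey autosampler fixed to the table. Origin on the table; x points from its front (robot side) to its rear, y left, z up; all offsets below are in this frame, in mm. Left half (y 0 to 180): deck 12 high, x -200 to 100, carrying the tray channel. Right half (y -180 to 0): solid pod 70 high, x -150 to 100, with the start key. Cover and rib above.
- tray_home (a point): Point on the channel floor (x 5, y 90, 12 above the table) where the tray's origin lies when the tray is fully home, its rear edge on the stop (x 80). Channel guides: inner faces at y 17 and 163, tops 34 above the table. A thin runner crosses above the channel at x -41 to -33, 68 to 72 above the table, behind the home tray's front face (x -70).
- tray: Loose white tray with nine capped cups fixed in it, 150 (x) x 140 (y) x 48 mm high, 0.35 to 0.65 kg, lying in the channel with 3 mm play each side, sticking out to the front. Origin: centre of its underside; axes like the sampler's. It slides with plain friction (1 to 8 N) and stays where it is left.
- tray_front (a point): Centre of the outer face of the tray's flat front panel, 136 mm wide, from 16 to 60 mm above the table; 75 mm in front of the tray's origin and 26 mm above it. Push here towards the rear (+x of the sampler).
- cover (a joint): Smoked sliding cover, in m: 0 = shut over the tray channel (end stop), growing as it stands open to the right (-y), at most 0.18 = over the pod. About 2.5 N moves it, plus 12 N per m/s; it stays where it is left. Plate 128 (x) x 168 (y) x 6 mm, upper face 80.5 mm above the table.
- cover_rib (a point): Middle of the top edge of the cover's upright solid grey rib, which runs along the sampler's x axis: 50 mm long, 10 mm thick (y), 33 mm high above the plate; the top edge is 113.5 mm above the table. Push it on its right (-y) face towards +y to shut the cover. It is at x = -12 mm and y = 90 mm minus the joint value in the sampler's frame.
- start_key (a joint): Travel of the round start key in m: 0 = up, 0.006 = fully down. A spring returns it; it takes 1.2 N to start moving and 4 N fully down.
- start_key_top (a point): Centre of the top of the round white start key, 28 mm across, in a grey collar 44 mm across on the front part of the pod, at x = -105 mm, y = -85 mm in the sampler's frame, 92 mm above the table and 10 mm above its collar when up. Press straight down.
- reagent_bottle: Amber glass bottle standing loose near the machine, 50 mm across, 130 mm high. Origin: centre of its underside. Leave it alone.
- sample_jar: Capped clear jar standing loose near the machine, 56 mm across, 70 mm high. Origin: centre of its underside. Leave it alone.
- spare_cup: Empty white sample cup standing loose near the machine, 40 mm across, 45 mm high. Origin: centre of its underside. Leave it alone.
Mind the look-alikes: they are no part of the job. There is more than one size of the tray; the one meant has the size given above.

How it is judged (in metres and radians):
On the way, in this order (a step that is already met when the one before it is completed fails the run):
1. the tray is pushed fully home while the cover still stands open (x of tray in the frame of sampler above 0.001 m and z of tray in the frame of sampler between 0.008 and 0.016 m and value of joint cover above 0.08 m), for 0.1 s.
2. the cover is slid shut, the tray still home (value of joint cover below 0.004 m and x of tray in the frame of sampler above 0.001 m and z of tray in the frame of sampler between 0.008 and 0.016 m), for 0.1 s.
3. the start key is pressed right down (all of step 2 and value of joint start_key above 0.0045 m), for 0.05 s.
At the end, for the whole second after the job is handed in: The tray lies at rest on the deck within 4 mm of its rear stop, the cover is within 4 mm of fully shut, the start key has been pressed (at least 4.5 of its 6 mm) after both and is up again, and bottle, jar and cup stand within 20 mm of where they were (all of step 2 and value of joint start_key below 0.0015 m and linear speed of tray below 0.01 m/s and distance of each of reagent_bottle, sample_jar, spare_cup from where it was at the start of the episode below 0.02 m); the robot touches nothing.
It fails at once if the tray is lifted (more than 10 mm) or tipped (z of tray in the frame of sampler above 0.022 m or angle between tray's own z axis and vertical above 0.12 rad).
It fails at once if the tray is slammed (faster than 0.4 m/s) (linear speed of tray above 0.4 m/s).
It fails at once if the start key is pressed before the tray is home and the cover shut (value of joint start_key above 0.002 m and (not (x of tray in the frame of sampler above 0.001 m and z of tray in the frame of sampler between 0.008 and 0.016 m) or not (value of joint cover below 0.004 m))).
It fails at once if the bottle, jar or cup is lifted, pushed over or shifted by more than 20 mm (distance of any of reagent_bottle, sample_jar, spare_cup from where it was at the start of the episode above 0.02 m).
It also fails if it takes over 48 s, if anything falls off the work surface, if the arm or the gripper's body presses on something with over 40 N, if the wrist force passes 120 N, or if a joint passes its speed limit or range.

## Working session

There is one attempt and no reset: what is moved stays moved. The work goes in short steps, Python scripts to look and compute and a tool call to move; the robot and the scene stay as the last step left them, time stands still between calls to the robot, and variables do not carry over. Pictures are saved under pics/ and viewed, about 8 in all and at most 12, crops included, and the job is handed in when it is done.

Besides the shell and the picture viewer there is one more tool, called after "Request:" as name(argument=value, ...), one argument or row to a line, values as JSON. apply_moves: Moves the arm, as the interface text tells. Its arguments: {"type":"object","properties":{"increments":{"type":"array"}},"required":["increments"]}

```bash
mkdir -p pics; cat > h.py <<'E'
import numpy as np, cv2
from cell import readout, read_camera, env, nets
from scipy.spatial.transform import Rotation as R
def K(p):
    f=p["img"].shape[0]/2/np.tan(np.radians(p["vfov"])/2); return np.array([[f,0,p["cx"]],[0,f,p["cy"]],[0,0,1]])
def TR():
    s=readout.state(); return np.array(s["eef_pos"]),R.from_euler("xyz",s["tcp_rot"]).as_matrix()
def w2c(p,tcp=None):
    if "rvec" in p: return cv2.Rodrigues(np.array(p["rvec"],float))[0],np.array(p["tvec"],float).ravel()
    t,r=tcp; M=np.array(p["mount"]); Rw=r@M[:3,:3]; tw=r@M[:3,3]+t
    return Rw.T,-Rw.T@tw
def toworld(p,pt,tcp=None):
    A,t=w2c(p,tcp); return A.T@(np.array(pt)-t)
def proj(p,X,tcp=None):
    A,t=w2c(p,tcp); c=A@np.array(X,float)+t; q=K(p)@c; return q[:2]/q[2]
def pix(p,uv,z,tcp=None):
    A,t=w2c(p,tcp); d=A.T@np.linalg.solve(K(p),[uv[0],uv[1],1]); o=-A.T@t; return o+d*(z-o[2])/d[2]
def save(p,n): cv2.imwrite(f"pics/{n}.png",p["img"][:,:,::-1])
E
python3 - <<'E'
from h import *
print(readout.state(), env.grip_point_offset)
for c in ["scene","side","wrist"]:
    tc=TR(); p=read_camera(c); save(p,c+"0")
    for n in ["tray","tray_front","tray_home","sampler","cover_rib","start_key_top","reagent_bottle","sample_jar","spare_cup"]:
        for d in nets.mark_of(p,n)[:4]:
            w=toworld(p,d["point"],tc); print(c,n,round(d["confidence"],2),w.round(0),proj(p,w,tc).round(0))
E
```

```text
{'t': 0.0, 'joints': array([ 1.03938200e+00,  4.91543012e-01,  1.55947229e+00,  9.67237486e-06,
        1.09168883e+00, -1.05597279e-01]), 'qvel': array([-0.00118364,  0.00029671, -0.00033271, -0.00026738,  0.0008071 ,
       -0.00138726]), 'tau': array([ 3.25942392e-05, -6.12653518e+01, -2.58174241e+01,  6.92112115e-02,
        4.82312625e-02, -1.60038308e-04]), 'eef_pos': array([258.01261909, 568.98069356, 214.06416393]), 'tcp_rot': array([-1.57190071e+00,  1.25681672e-04, -4.25821583e-01]), 'ft_force': array([-0.22103561, -0.04473421,  0.35396767]), 'moment': array([-0.0198533 , -0.0110589 , -0.00707249]), 'opening': 1.0000319827841722} 18.8
scene tray 0.86 [243. 266.   2.] [357. 171.]
scene tray 0.65 [490. 353.   0.] [400. 242.]
scene tray 0.62 [619. 144.  12.] [322. 285.]
scene tray_front 0.93 [459. 321.  21.] [388. 228.]
scene tray_front 0.78 [546. 154.  38.] [326. 253.]
scene tray_front 0.65 [222. 374.  38.] [395. 158.]
scene tray_home 0.62 [693. 142.   9.] [323. 316.]
scene sampler 0.63 [642. 335.  -0.] [403. 298.]
scene sampler 0.55 [682.  53.   2.] [284. 312.]
scene cover_r
[... 323 characters left out ...]
.] [195. 197.]
side tray 0.57 [615. 148.   8.] [326. 209.]
side tray 0.16 [542. 150.  34.] [301. 204.]
side tray_front 0.82 [541. 154.  36.] [301. 202.]
side tray_front 0.8 [459. 317.  17.] [265. 180.]
side tray_front 0.6 [224. 372.  37.] [188. 170.]
side tray_home 0.67 [690. 139.  10.] [352. 209.]
side sampler 0.87 [678.  50.  -1.] [357. 231.]
side cover_rib 0.61 [664.  -8. 115.] [364. 209.]
side start_key_top 0.43 [566. -25.  93.] [326. 224.]
side reagent_bottle 0.72 [435. -50.   2.] [274. 263.]
side sample_jar 0.63 [641. 335.   4.] [320. 177.]
side spare_cup 0.89 [ 548. -217.   -6.] [335. 312.]
wrist tray 0.76 [246. 268.   0.] [ 90. 258.]
wrist tray_front 0.74 [226. 369.  38.] [129. 229.]
```

View pics/scene0.png

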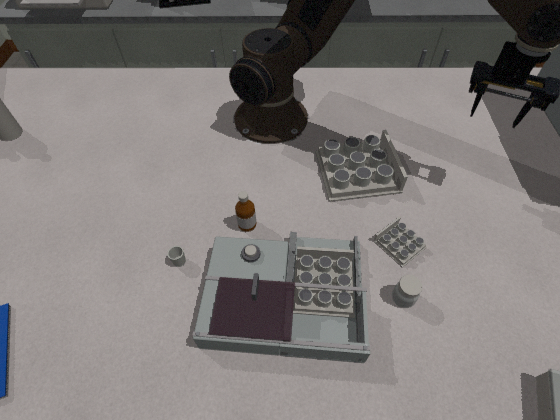

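View pics/side0.png

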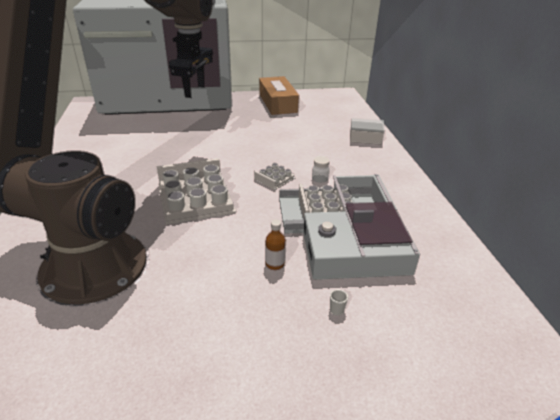

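Candidates for the tray in the scene view are the large tray on the table at (357,171), the small tray at (400,242), and the tray in the channel at (325,280). I choose the channel one, the only tray lying in the sampler. The rib is at (255,285), the key at (251,252), the bottle at (246,215), the jar at (407,290) and the cup at (177,256).

```bash
cat >> h.py <<'E'
from scipy.optimize import least_squares
def fit(obs):
    F=np.array([o[0] for o in obs],float); W=np.array([o[1] for o in obs],float)
    g=lambda v: np.array([[np.cos(v[2]),-np.sin(v[2])],[np.sin(v[2]),np.cos(v[2])]])
    r=least_squares(lambda v:(F@g(v).T+v[:2]-W).ravel(),[680,50,-.08]); return r.x,np.sqrt(2*r.cost/len(F))
def s2w(v,X):
    c,s=np.cos(v[2]),np.sin(v[2]); return np.array([v[0]+c*X[0]-s*X[1],v[1]+s*X[0]+c*X[1],X[2]])
def w2s(v,X):
    c,s=np.cos(v[2]),np.sin(v[2]); d=np.array(X[:2])-v[:2]; return np.array([c*d[0]+s*d[1],-s*d[0]+c*d[1],X[2]])
def go(v,X,yaw=None):
    """tool-axis shift cm to sampler point X and turn about tool y in deg"""
    t,r=TR(); d=r.T@(s2w(v,X)-t)/10; x=r[:,0]; print("tcp in sampler",w2s(v,t).round(1)," shift cm",d.round(2)," turn y deg",round(-np.degrees(v[2]-np.arctan2(x[1],x[0])),2))
E
python3 - <<'E'
from h import *
v,e=fit([((5,90),(691.5,140.5)),((0,0),(680,51.5)),((-105,-85),(569,-24))]); print(v,e)
for n,w in dict(tray=(617,146),front=(543.5,154),rib=(663,-10.5),bottle=(436,-51),jar=(640,334),cup=(550,-215)).items(): print(n,w2s(v,(*w,0)).round(0))
go(v,(-230,90,200))
E
```

```text
[ 6.79929617e+02  5.16959480e+01 -7.93622191e-02] 0.6702227906235932
tray [-70.  89.   0.]
front [-144.   91.    0.]
rib [-12. -63.   0.]
bottle [-235. -122.    0.]
jar [-62. 278.   0.]
cup [-108. -276.    0.]
tcp in sampler [-461.5  482.5  214.7]  shift cm [ 35.1    1.46 -29.05]  turn y deg -19.85
```

Request:
apply_moves(
  increments=[
    [[4, 0, -3.3], [0, 0, 0], 0],
    [[4, 0, -3.3], [0, 0, 0], 0],
    [[4, 0, -3.3], [0, 0, 0], 0],
    [[4, 0, -3.3], [0, 0, 0], 0],
    [[4, 0, -3.3], [0, 0, 0], 0],
  ],
)

```text
t: 2.12
eef_pos: [374.0, 332.5, 214.3]
tcp_rot: [-1.569, -0.001, -0.42]
ft_force: [1.4, -0.2, 0.3]
opening: 0.527
```

Request:
apply_moves(
  increments=[
    [[4, 0, -3.3], [0, 0, 0], 0],
    [[4, 0, -3.3], [0, -5, 0], 0],
    [[3, 0, -3.3], [0, -5, 0], 0],
    [[3, 0, -2.6], [0, -5, 0], 0],
    [[2, 0, -2], [0, -5, 0], 0],
  ],
)

```text
t: 2.75
eef_pos: [480.7, 135.4, 215.3]
tcp_rot: [-1.569, -0.004, -0.063]
ft_force: [-0.3, -0.1, 0.5]
opening: 0.024
```

```bash
python3 - <<'E'
from h import *
v,e=fit([((5,90),(691.5,140.5)),((0,0),(680,51.5)),((-105,-85),(569,-24))])
print(readout.state()["t"],readout.state()["opening"]); go(v,(-200,90,200))
tc=TR(); p=read_camera("wrist"); save(p,"w1")
for n in ["tray","tray_front","tray_home","sampler","cover_rib","start_key_top","reagent_bottle"]:
    for d in nets.mark_of(p,n)[:3]:
        w=toworld(p,d["point"],tc); print(n,round(d["confidence"],2),w.round(0),proj(p,w,tc).round(0),w2s(v,w).round(0))
E
```

```text
2.75 0.023515188948155956
tcp in sampler [-205.2   67.7  215.3]  shift cm [0.56 1.54 2.22]  turn y deg 0.95
tray 0.95 [495. 351.  -4.] [441. 181.] [-208.  284.   -4.]
tray 0.71 [619. 147.  10.] [296. 276.] [-68.  90.  10.]
tray_front 0.89 [454. 315.  18.] [424. 154.] [-246.  244.   18.]
tray_front 0.65 [544. 147.  32.] [294. 233.] [-143.   84.   32.]
tray_home 0.68 [692. 140.   6.] [294. 317.] [ 5. 89.  6.]
start_key_top 0.72 [570. -24.  91.] [148. 282.] [-104.  -84.   91.]
reagent_bottle 0.74 [438. -46.   1.] [142. 158.] [-234. -117.    1.]
```

View pics/w1.png

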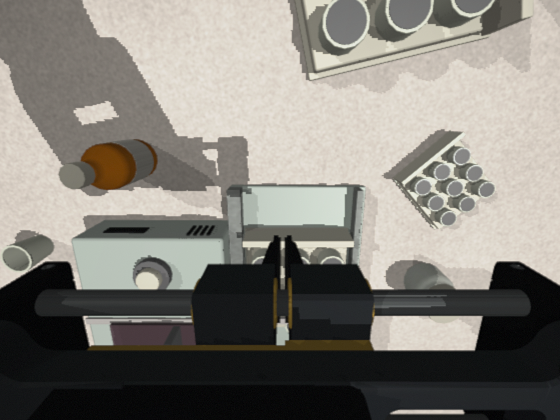

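The wrist view shows the channel tray's front at (297,240), clear of the bottle (105,165). The pose fit holds. I lower the tool in front of the tray.

Request:
apply_moves(
  increments=[
    [[0, 4, 1.1], [0, 1, 0], 0],
    [[0, 4.5, 1.1], [0, 0, 0], 0],
    [[0, 4.5, 0], [0, 0, 0], 0],
    [[0, 4, 0], [0, 0, 0], 0],
    [[0, 1, 0], [0, 0, 0], 0],
  ],
)

```text
t: 3.78
eef_pos: [482.0, 164.6, 32.6]
tcp_rot: [-1.567, -0.009, -0.079]
ft_force: [0.1, -0.7, 0.7]
opening: 0.005
```

```bash
echo 'v,_=fit([((5,90),(691.5,140.5)),((0,0),(680,51.5)),((-105,-85),(569.5,-24))])' >> h.py; python3 - <<'E'
from h import *
print(readout.state()["ft_force"]);go(v,(-80,90,34))
E
```

```text
[ 0.11507938 -0.73929277  0.67030004]
tcp in sampler [-206.3   97.1   32.6]  shift cm [12.63 -0.02 -0.7 ]  turn y deg -0.06
```

Request:
apply_moves(
  increments=[
    [[1, 0, -0.7], [0, 0, 0], 0],
    [[1, 0, 0], [0, 0, 0], 0],
    [[1, 0, 0], [0, 0, 0], 0],
    [[1, 0, 0], [0, 0, 0], 0],
    [[1, 0, 0], [0, 0, 0], 0],
  ],
)

```text
t: 4.4
eef_pos: [536.0, 153.5, 37.3]
tcp_rot: [-1.566, -0.014, -0.079]
ft_force: [-2.1, 0.7, -1.8]
opening: 0.004
```

Request:
apply_moves(
  increments=[
    [[0.8, 0, 0], [0, 0, 0], 0],
    [[0.8, 0, 0], [0, 0, 0], 0],
    [[0.8, 0, 0], [0, 0, 0], 0],
    [[0.8, 0, 0], [0, 0, 0], 0],
    [[0.8, 0, 0], [0, 0, 0], 0],
  ],
)

```text
t: 5.03
eef_pos: [577.1, 150.2, 37.4]
tcp_rot: [-1.566, -0.01, -0.078]
ft_force: [-3.1, -0.3, -0.6]
opening: 0.004
```

```bash
python3 - <<'E'
from h import *
print(readout.state()["ft_force"]);go(v,(-80,90,34))
E
```

```text
[-3.11860236 -0.33240446 -0.57101506]
tcp in sampler [-110.3   90.2   37.4]  shift cm [ 3.03  0.37 -0.02]  turn y deg -0.04
```

Request:
apply_moves(
  increments=[
    [[0.5, 0.1, 0], [0, 0, 0], 0],
    [[0.5, 0.1, 0], [0, 0, 0], 0],
    [[0.5, 0.1, 0], [0, 0, 0], 0],
    [[0.4, 0, 0], [0, 0, 0], 0],
    [[0.3, 0, 0], [0, 0, 0], 0],
  ],
)

```text
t: 5.65
eef_pos: [600.4, 148.5, 34.6]
tcp_rot: [-1.566, -0.009, -0.078]
ft_force: [-4.5, -0.2, 3.3]
opening: -0.001
```

Request:
apply_moves(
  increments=[
    [[0.3, 0, 0], [0, 0, 0], 0],
    [[0.3, 0, 0], [0, 0, 0], 0],
    [[0.2, 0, 0], [0, 0, 0], 0],
    [[0.2, 0, 0], [0, 0, 0], 0],
    [[0.2, 0, 0], [0, 0, 0], 0],
  ],
)

```text
t: 6.28
eef_pos: [602.6, 147.9, 34.7]
tcp_rot: [-1.57, 0.014, -0.077]
ft_force: [-15.5, 1.2, 9.6]
opening: 0.007
```

```bash
python3 - <<'E'
from h import *
print(readout.state()["ft_force"]);go(v,(-80,90,34))
E
```

```text
[-15.52246781   1.18336195   9.56822502]
tcp in sampler [-84.8  89.8  34.7]  shift cm [0.48 0.06 0.02]  turn y deg 0.01
```

```bash
python3 - <<'E'
from h import *
im=[]
for c in ["scene","side"]:
    p=read_camera(c)
    for n in ["tray","tray_front"]:
        for d in nets.mark_of(p,n)[:4]:
            w=toworld(p,d["point"]); print(c,n,round(d["confidence"],2),w2s(v,w).round(0))
    u=proj(p,s2w(v,(-60,60,40))).astype(int); a=p["img"][u[1]-65:u[1]+65,u[0]-65:u[0]+65,::-1]
    im.append(cv2.resize(a,(400,400),interpolation=cv2.INTER_CUBIC))
cv2.imwrite("pics/c2.png",np.hstack(im))
E
```

```text
scene tray 0.8 [ 5. 88. 12.]
scene tray 0.75 [-210.  285.    0.]
scene tray 0.57 [-454.  180.    3.]
scene tray_front 0.86 [-477.  283.   34.]
scene tray_front 0.69 [-243.  250.   18.]
scene tray_front 0.66 [-72.  89.  38.]
side tray 0.84 [ 1. 91.  5.]
side tray 0.75 [-204.  283.   -1.]
side tray 0.65 [-72.  88.  35.]
side tray 0.57 [-451.  179.    5.]
side tray_front 0.94 [-243.  249.   19.]
side tray_front 0.74 [-73.  86.  32.]
side tray_front 0.72 [-475.  285.   38.]
```

View pics/c2.png

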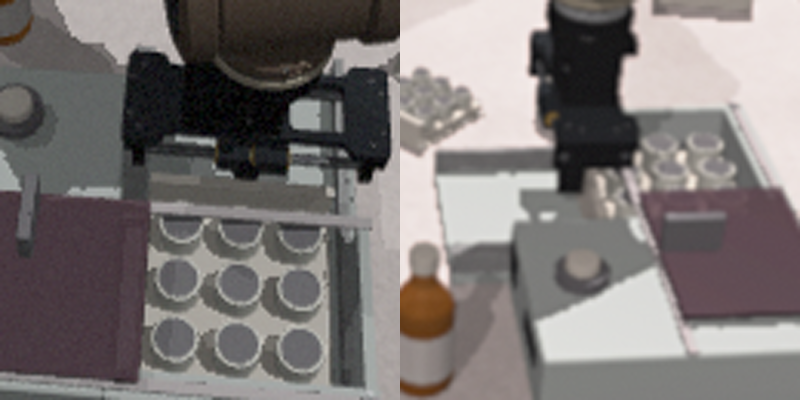

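The crop shows the tray against the rear stop, with the cups behind the runner. The force rises against a hard end. One firmer push to be sure, then I back off and lift.

Request:
apply_moves(
  increments=[
    [[0.3, 0, 0], [0, 0, 0], 0],
    [[0.4, 0, 0], [0, 0, 0], 0],
    [[0.4, 0, 0], [0, 0, 0], 0],
    [[0.4, 0, 0], [0, 0, 0], 0],
    [[0.4, 0, 0], [0, 0, 0], 0],
  ],
)

```text
t: 7.2
eef_pos: [601.8, 147.6, 35.1]
tcp_rot: [-1.576, 0.058, -0.076]
ft_force: [-26.2, 2.3, 18.5]
opening: 0.005
```

Request:
apply_moves(
  increments=[
    [[-1.5, 0, 0], [0, 0, 0], 0],
    [[-3, 0, 0], [0, 0, 0], 0],
    [[-2, -4, 0], [0, 0, 0], 0],
    [[0, -5.5, 0], [0, 0, 0], 0],
    [[0, -5, 0], [0, 0, 0], 0],
  ],
)

```text
t: 7.82
eef_pos: [545.6, 152.5, 184.9]
tcp_rot: [-1.576, 0.055, -0.076]
ft_force: [0.1, 0.1, 0.0]
opening: 0.003
```

```bash
python3 - <<'E'
from h import *
print(readout.state()["ft_force"]);go(v,(-12,-110,160))
tc=TR(); p=read_camera("scene"); q=read_camera("wrist"); save(q,"w3")
for c in (p,q):
    for n in ["tray","cover_rib","start_key_top","tray_home"]:
        for d in nets.mark_of(c,n)[:3]:
            w=toworld(c,d["point"],tc); print(n,round(d["confidence"],2),w2s(v,w).round(0))
E
```

```text
[0.13762601 0.05467806 0.04935154]
tcp in sampler [-141.9   90.   184.9]  shift cm [ 13.07   1.88 -20.01]  turn y deg 0.11
tray 0.88 [-450.  180.   -0.]
tray 0.6 [-213.  283.    1.]
tray 0.57 [ 6. 88. 14.]
cover_rib 0.56 [-15. -64. 116.]
start_key_top 0.55 [-103.  -85.   90.]
tray 0.56 [-211.  282.   -9.]
cover_rib 0.9 [-15. -62. 104.]
start_key_top 0.97 [-108.  -87.   82.]
```

Request:
apply_moves(
  increments=[
    [[0, 0, -4], [0, 0, -3.1], 0],
    [[3.2, 0, -4], [0, 0, 0], 0],
    [[3.2, 0, -4], [0, 0, 0], 0],
    [[3.2, 0, -4], [0, 0, 0], 0],
    [[3.2, 0, -3.4], [0, 0, 0], 0],
  ],
)

```text
t: 8.95
eef_pos: [659.2, -53.9, 179.2]
tcp_rot: [-1.577, 0.008, -0.071]
ft_force: [0.2, 0.8, -0.6]
opening: 0.004
```

```bash
python3 - <<'E'
from h import *
print(readout.state()["tcp_rot"]);go(v,(-12,-105,97))
E
```

```text
[-1.57682492  0.00814644 -0.07078168]
tcp in sampler [ -12.6 -107.   179.2]  shift cm [0.13 8.21 0.25]  turn y deg 0.39
```

Request:
apply_moves(
  increments=[
    [[0, 3, 0], [0, 0.4, 0], 0],
    [[0, 3, 0], [0, 0, 0], 0],
    [[0, 1.5, 0], [0, 0, 0], 0],
    [[0, 0.5, 0], [0, 0, 0], 0],
    [[0, 0, 0], [0, 0, 0], 0],
  ],
)

```text
t: 9.57
eef_pos: [660.2, -57.9, 94.5]
tcp_rot: [-1.577, 0.009, -0.082]
ft_force: [0.3, -0.7, 0.6]
opening: 0.009
```

```bash
python3 - <<'E'
from h import *
print(readout.state()["ft_force"]);go(v,(-12,73,97))
p=read_camera("side"); u=proj(p,s2w(v,(-12,-80,100))).astype(int)
cv2.imwrite("pics/c4.png",cv2.resize(p["img"][u[1]-60:u[1]+60,u[0]-60:u[0]+60,::-1],(480,480),interpolation=cv2.INTER_CUBIC))
E
```

```text
[ 0.28994103 -0.65812803  0.57468111]
tcp in sampler [ -11.3 -110.8   94.5]  shift cm [-0.14 -0.36 18.38]  turn y deg -0.23
```

View pics/c4.png

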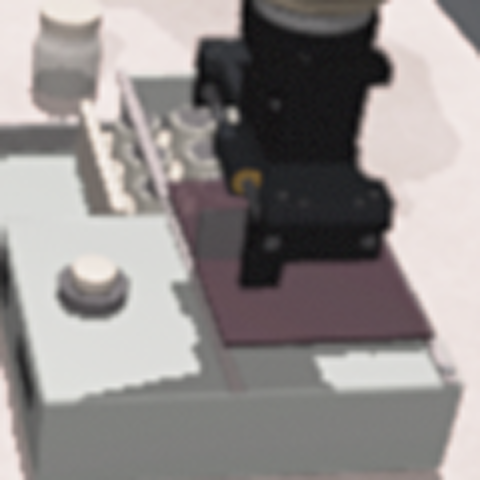

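The fingers stand right of the rib (rib at (220,230), finger at (262,265)), clear of the plate. I push.

Request:
apply_moves(
  increments=[
    [[0, 0, 1.5], [0, 0, 0], 0],
    [[0, 0, 1.5], [0, 0, 0], 0],
    [[0, 0, 1.5], [0, 0, 0], 0],
    [[0, 0, 1.5], [0, 0, 0], 0],
    [[0, 0, 1.5], [0, 0, 0], 0],
  ],
)

```text
t: 10.25
eef_pos: [666.9, 21.4, 96.5]
tcp_rot: [-1.579, 0.007, -0.081]
ft_force: [-2.0, -3.7, 1.2]
opening: 0.005
```

Request:
apply_moves(
  increments=[
    [[0, 0, 1.5], [0, 0, 0], 0],
    [[0, 0, 1.5], [0, 0, 0], 0],
    [[0, 0, 1.5], [0, 0, 0], 0],
    [[0, 0, 1.5], [0, 0, 0], 0],
    [[0, 0, 1], [0, 0, 0], 0],
  ],
)

```text
t: 10.88
eef_pos: [672.6, 96.7, 96.3]
tcp_rot: [-1.579, 0.007, -0.08]
ft_force: [-1.7, -2.5, 2.7]
opening: 0.002
```

```bash
python3 - <<'E'
from h import *
go(v,(-12,73,97))
E
```

```text
tcp in sampler [-11.   44.2  96.3]  shift cm [-0.11 -0.09  2.88]  turn y deg -0.16
```

Request:
apply_moves(
  increments=[
    [[0, 0, 0.7], [0, 0, 0], 0],
    [[0, 0, 0.7], [0, 0, 0], 0],
    [[0, 0, 0.6], [0, 0, 0], 0],
    [[0, 0, 0.5], [0, 0, 0], 0],
    [[0, 0, 0.4], [0, 0, 0], 0],
  ],
)

```text
t: 11.5
eef_pos: [675.3, 127.6, 96.0]
tcp_rot: [-1.578, 0.007, -0.081]
ft_force: [-2.4, -2.8, 2.5]
opening: 0.003
```

Request:
apply_moves(
  increments=[
    [[0, 0, 0.3], [0, 0, 0], 0],
    [[0, 0, 0.3], [0, 0, 0], 0],
    [[0, 0, 0.3], [0, 0, 0], 0],
    [[0, 0, 0.3], [0, 0, 0], 0],
    [[0, 0, 0.3], [0, 0, 0], 0],
  ],
)

```text
t: 12.12
eef_pos: [675.4, 130.0, 96.1]
tcp_rot: [-1.597, 0.012, -0.081]
ft_force: [-5.0, -19.2, 3.8]
opening: 0.002
```

```bash
python3 - <<'E'
from h import *
go(v,(-12,73,97))
E
```

```text
tcp in sampler [-10.8  77.6  96.1]  shift cm [-0.12 -0.08 -0.47]  turn y deg -0.17
```

Request:
apply_moves(
  increments=[
    [[0, 0, -2], [1.2, 0, 0], 0],
    [[0, -4, -3], [0, 0, 0], 0],
    [[-3, -3, -4], [0, 0, 0], 0],
    [[-3, 0, -4], [0, 0, 0], 0],
    [[-3, 0, -3], [0, 0, 0], 0],
  ],
)

```text
t: 12.75
eef_pos: [573.9, -23.8, 169.2]
tcp_rot: [-1.573, 0.008, -0.08]
ft_force: [0.7, 0.2, -0.2]
opening: -0.001
```

```bash
python3 - <<'E'
from h import *
go(v,(-105,-85,110)); tc=TR(); im=[]
for c in ["scene","side","wrist"]:
    p=read_camera(c)
    if c!="wrist":
        u=proj(p,s2w(v,(-30,20,80))).astype(int); im.append(cv2.resize(p["img"][u[1]-70:u[1]+70,u[0]-70:u[0]+70,::-1],(400,400),interpolation=cv2.INTER_CUBIC))
    for n in ["tray","cover_rib","start_key_top"]:
        for d in nets.mark_of(p,n)[:3]: print(c,n,round(d["confidence"],2),w2s(v,toworld(p,d["point"],tc)).round(0))
cv2.imwrite("pics/c5.png",np.hstack(im))
E
```

```text
tcp in sampler [-100.1  -83.6  169.2]  shift cm [-0.45  5.92 -0.13]  turn y deg -0.11
scene tray 0.94 [-213.  286.    0.]
scene tray 0.73 [-451.  180.    1.]
scene cover_rib 0.84 [-15.  87. 116.]
scene cover_rib 0.46 [-2.  1.  3.]
scene start_key_top 0.47 [-102.  -83.   91.]
side tray 0.97 [-207.  285.    4.]
side tray 0.89 [-455.  180.    6.]
side tray 0.71 [ 1. 90. 10.]
side cover_rib 0.8 [-12.  86. 113.]
side cover_rib 0.53 [-73.  87.  34.]
side start_key_top 0.54 [-106.  -87.   92.]
wrist tray 0.66 [ 7. 91. 10.]
wrist cover_rib 0.73 [-14.  89. 113.]
wrist cover_rib 0.4 [ 4. 88.  8.]
wrist start_key_top 0.87 [-105.  -86.   91.]
wrist start_key_top 0.21 [-237. -118.   -1.]
```

View pics/c5.png

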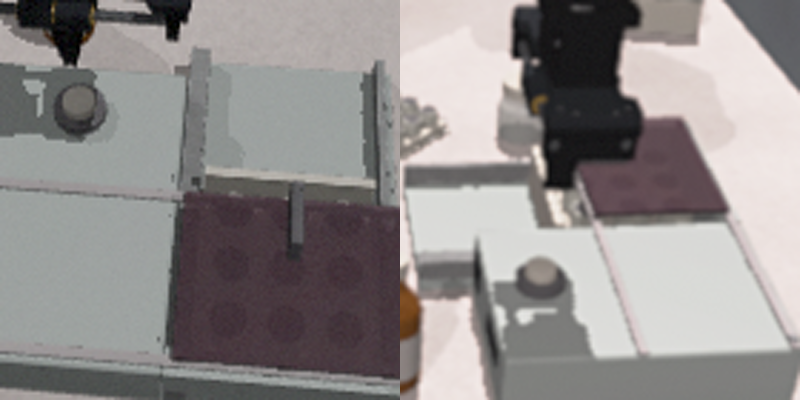

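The cover lies over the channel with its rib at (297,220) in the left half. It stopped hard at 19 N. Next is the key.

Request:
apply_moves(
  increments=[
    [[-0.5, 2, 0], [0, 0, 0], 0],
    [[0, 2, 0], [0, 0, 0], 0],
    [[0, 1.5, 0], [0, 0, 0], 0],
    [[0, 0.5, 0], [0, 0, 0], 0],
    [[0, 0, 0], [0, 0, 0], 0],
  ],
)

```text
t: 13.98
eef_pos: [570.1, -21.3, 106.9]
tcp_rot: [-1.574, 0.009, -0.077]
ft_force: [-0.3, 0.5, -0.3]
opening: 0.009
```

```bash
python3 - <<'E'
from h import *
print(readout.state()["ft_force"]); go(v,(-105,-85,86))
E
```

```text
[-0.25687861  0.47548889 -0.34364258]
tcp in sampler [-104.   -81.4  106.9]  shift cm [-0.08  2.09 -0.36]  turn y deg 0.04
```

Request:
apply_moves(
  increments=[
    [[0, 0.4, -0.4], [0, 0, 0], 0],
    [[0, 0.5, 0], [0, 0, 0], 0],
    [[0, 0.4, 0], [0, 0, 0], 0],
    [[0, 0.3, 0], [0, 0, 0], 0],
    [[0, 0.3, 0], [0, 0, 0], 0],
  ],
)

```text
t: 14.6
eef_pos: [570.3, -25.8, 88.3]
tcp_rot: [-1.574, 0.006, -0.077]
ft_force: [-1.0, 0.1, 2.6]
opening: 0.005
```

Request:
apply_moves(
  increments=[
    [[0, 0.2, 0], [0, 0, 0], 0],
    [[0, 0.2, 0], [0, 0, 0], 0],
    [[0, 0.2, 0], [0, 0, 0], 0],
    [[0, 0.2, 0], [0, 0, 0], 0],
    [[0, 0.2, 0], [0, 0, 0], 0],
  ],
)

```text
t: 15.22
eef_pos: [570.5, -25.8, 85.9]
tcp_rot: [-1.575, 0.001, -0.076]
ft_force: [-8.1, 0.8, 25.9]
opening: 0.003
```

Force rose to 26 N with the key bottomed at z 86, as expected for a 6 mm travel. I release and check.

Request:
apply_moves(
  increments=[
    [[0, -0.5, 0], [0, 0, 0], 0],
    [[0, -2, 0], [0, 0, 0], 0],
    [[0, -4, 0], [0, 0, 0], 0],
    [[-3, -4, 0], [0, 0, 0], 0],
    [[-4, -2, 0], [0, 0, 0], 0],
  ],
)

```text
t: 15.85
eef_pos: [500.4, -20.0, 213.1]
tcp_rot: [-1.575, 0.003, -0.076]
ft_force: [0.2, 0.1, -0.0]
opening: 0.005
```

```bash
python3 - <<'E'
from h import *
s=readout.state(); print(s["t"],s["ft_force"],s["eef_pos"]); tc=TR(); im=[]
for c in ["scene","side","wrist"]:
    p=read_camera(c)
    if c!="wrist":
        u=proj(p,s2w(v,(-40,0,80))).astype(int); im.append(cv2.resize(p["img"][u[1]-110:u[1]+110,max(u[0]-130,0):u[0]+130,::-1],None,fx=1.5,fy=1.5))
    for n in ["tray","cover_rib","start_key_top","reagent_bottle","sample_jar","spare_cup"]:
        for d in nets.mark_of(p,n)[:3]: print(c,n,round(d["confidence"],2),w2s(v,toworld(p,d["point"],tc)).round(0))
cv2.imwrite("pics/c6.png",np.hstack(im))
E
```

```text
15.85 [ 0.22077702  0.05702475 -0.0322568 ] [500.44607026 -20.02274486 213.07869226]
scene tray 0.7 [-214.  286.    2.]
scene tray 0.64 [-451.  181.    2.]
scene cover_rib 0.7 [-14.  89. 114.]
scene start_key_top 0.46 [-100.  -86.   89.]
scene reagent_bottle 0.76 [-231. -120.    2.]
scene sample_jar 0.93 [-61. 277.  -1.]
scene spare_cup 0.69 [-107. -274.   -3.]
side tray 0.84 [-203.  282.   -0.]
side tray 0.59 [ 2. 89.  9.]
side tray 0.57 [-456.  180.    3.]
side cover_rib 0.69 [-11.  89. 115.]
side start_key_top 0.42 [-103.  -85.   92.]
side reagent_bottle 0.62 [-238. -119.   -0.]
side sample_jar 0.71 [-59. 279.   2.]
side spare_cup 0.66 [-117. -276.   -5.]
wrist cover_rib 0.71 [-14.  92. 116.]
wrist reagent_bottle 0.7 [-234. -115.    4.]
wrist sample_jar 0.69 [-60. 276.   4.]
wrist spare_cup 0.93 [-109. -277.    4.]
```

View pics/c6.png

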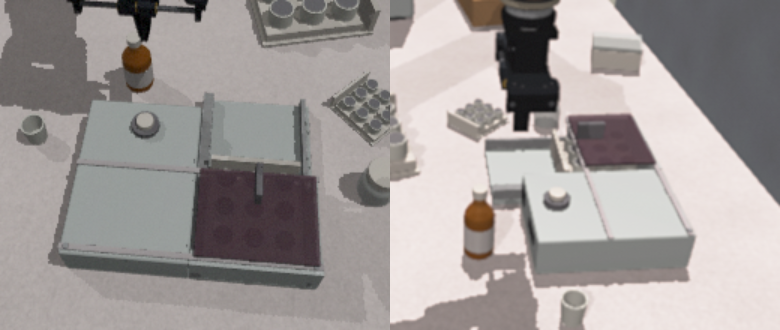

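The final view shows the cover shut (rib at (259,183)), the key up at (146,122), and the bottle, jar and cup in place. The tool touches nothing.

```bash
python3 -c "
from cell import env; env.job_done()"
```

```text
the job is handed in; nothing more can be done
```

The tray is pushed home, the cover is shut and the start key was pressed and let back up. The job was handed in at about 16 s of the 48 s allowed, and the hand-in reports no verdict.

- **Tray:** I pushed it in slowly with closed fingertips until it stopped hard at 26 N. After that push the scene camera put its origin at x ≈ 6 mm (home is 5). Later readings, with the cover shut over it, were 1 to 7 mm.
- **Cover:** I pushed the rib until it stopped hard at 19 N. The last readings put the rib at y ≈ 89 to 92 mm, where 90 is fully shut.
- **Start key:** I pressed it until it bottomed at 26 N with the fingertips at z ≈ 86 mm, about 6 mm below its raised height. Afterwards it read 89 to 92 mm, and it looks up in the picture.
- **Bottle, jar and cup:** all three are where they were, to within the few millimetres of camera scatter.
- **Robot:** it stands clear, with no force on the tool.

No check failed. The one loose reading is the tray's final position: the cameras scatter by about 3 mm, close to the 4 mm tolerance, so the hard stop is the stronger evidence there.

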